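Line up the green stones by shade

ROBOT

A 6-joint arm with a two-finger parallel gripper is mounted at the origin on the work surface. World frame = base frame: x ahead of the robot, y to its left, z up, the work surface at z = 0. Lengths are in m, angles in degrees, forces in N, time in s.
With the tool pointing down it reaches from about 0.3 to 0.75 m from the base axis. Payload 8.5 kg.
Tool frame: the origin (TCP) lies at the very end of the fingers, on their centre line; the grasp point (between the pads) lies 19 mm behind it; z points along the fingers, y is the line along which they close (so a half turn about z gives the same grasp; the last joint's range is limited). The gripper opens to 85 mm and grips with 20 to 120 N. Pads are 22 mm wide; open, the fingers measure 114 mm over their backs; the gripper's body (76 mm by 85 mm) begins 54 mm behind the grasp point. The pads swing forward as they close: fully open they stand 13 mm farther back than shut.
Start: joints at [-88.654, 21.807, 74.336, -0, 83.858, -12.336], TCP at [0.13, -0.534, 0.231] pointing down, gripper open.
Joint ranges: [-178.18, 178.18], [-50.72, 133.34], [12.68, 142.11], [-81.47, 261.47], [9.98, 163.14], [-165.26, 165.26]. Speed limits (degrees/s): [136.94, 136.94, 180, 180, 180, 180].

INTERFACE

Orientations are given as a 3x3 rotation matrix whose columns are the frame's x, y, z axes.
In Python, from rig import env, imaging gives the robot as it stands. The module is installed in compiled form; this text tells all that it offers.
- The arm moves only by the tool arm_command, never from a script. Its arguments are lists of equal length, an entry for each row: "turn": the turn, a rotation vector about the tool's x, y, z in units of 5 degrees (1.0 is 5 degrees), a list of three; "xyz": the shift along the tool's x, y, z in units of 50 mm (1.0 is 50 mm), a list of three; "claw": the finger opening in mm, from 0 to 85.4. A call has 1 to 12 rows; each row shifts and turns the commanded pose from where the row before left it, along the tool's axes as they then stand; what a row does not reach is not made up. A row lasts 1/10 s, in which the tool goes at most 50 mm and 8.59 degrees, less where a joint would pass 70% of its speed; a pose out of reach is approached as far as the arm can. A call is refused whole if a number of a shift passes 1 or a number of a turn 1, either way. A call with a gripper value outside its range is refused whole. The fingers move at their own pace and stop on an object; "squeeze" is the grip in N (left out, the last holds). Time passes only in rows, so rows that do not move let the fingers close. It gives the time, the measured TCP pose, the force, the opening and the grip force at its end, in the units of the state.
- env.observe(): the state, without advancing time (a new reading comes with each control period).
- imaging.get_image(name): name is "scene" or "top" or "wrist"; returns (picture, depth): 480x640x3 uint8, blue, green, red; 480x640 float32, m along the optical axis (not along the pixel's ray), 0 where there is no reading.
- imaging.camera_info(name): a dict with "camera_matrix" (3x3 intrinsics, pixels), "rvec" (rotation vector, rad) and "tvec" (3), from world to camera coordinates, as OpenCV has them. Camera axes: x right, y down, z forward; pixel columns grow to the right and rows downward; lengths in m; the calibration is good to about 2 mm. A picture is of the moment at which its call begins: read the wrist's pose just before it. camera_info takes no time and is no camera call; for the wrist camera it gives the pose at the moment of the call.
- env.close_job(): hands the job in; it is judged then, once.
The state is a dict: "time_s": time; "q": joint angles; "qvel": joint speeds; "joint_efforts": joint torques, N m; "position": TCP position; "tool_rot": TCP orientation; "ft_force": force on the tool from outside, world axes, zero at the start; "wrist_torque": the same for the moment, N m; "grip_width": finger opening in m; "gripper_force": force on a finger pad.
Only numpy, scipy, OpenCV 4.12 (cv2) and the standard library are available. Lean on these libraries where they do the work, as an engineer would, in place of code of your own. Each camera call takes 0.05 s, during which the arm holds its last target. There are 200 camera calls.

TASK

Line the four green stones up on the grading strip in order of shade, one upright and centred on each ring mark: the palest on the mark next to the white tile, each next one darker, the darkest next to the black tile. Carry them by their black holders and set them down gently without dropping or toppling any, and leave the amber stone where it stands.

Things in the scene. Friction and masses are not known exactly. Their poses are not given: they have to be found in the camera images.
- stone_pale_mid (a point): Loose turned black holder, a plain upright cylinder 44 mm across and 36 mm high (about 0.09 kg), with a white top face carrying one eight-sided cut stone 33 mm across, green, of the four the palest (whitish mint green, hardly coloured: greyish green if a shadow falls on it); overall height 46 mm. This point lies on the cylinder's axis 18 mm above its underside (half-way up the cylinder); z is up. Grip the cylinder, not the stone.
- stone_light_mid (a point): Loose turned black holder, a plain upright cylinder 44 mm across and 36 mm high (about 0.09 kg), with a white top face carrying one eight-sided cut stone 33 mm across, green, of the four the second palest (vivid light green); overall height 46 mm. This point lies on the cylinder's axis 18 mm above its underside (half-way up the cylinder); z is up. Grip the cylinder, not the stone.
- stone_deep_mid (a point): Loose turned black holder, a plain upright cylinder 44 mm across and 36 mm high (about 0.09 kg), with a white top face carrying one eight-sided cut stone 33 mm across, green, of the four the second darkest (deep green); overall height 46 mm. This point lies on the cylinder's axis 18 mm above its underside (half-way up the cylinder); z is up. Grip the cylinder, not the stone.
- stone_dark_mid (a point): Loose turned black holder, a plain upright cylinder 44 mm across and 36 mm high (about 0.09 kg), with a white top face carrying one eight-sided cut stone 33 mm across, green, of the four the darkest (almost black green); overall height 46 mm. This point lies on the cylinder's axis 18 mm above its underside (half-way up the cylinder); z is up. Grip the cylinder, not the stone.
- stone_amber_mid (a point): Loose turned black holder, a plain upright cylinder 44 mm across and 36 mm high (about 0.09 kg), with a white top face carrying one eight-sided cut stone 33 mm across, orange-amber; overall height 46 mm. This point lies on the cylinder's axis 18 mm above its underside (half-way up the cylinder); z is up. Grip the cylinder, not the stone. Not part of the row: it stays where it stands.
- mark_a: Flat printed mark on the grading strip: a blue ring 56 mm across with a small blue centre dot. Origin at its centre on the strip's top face, 8 mm above the table. The four marks stand in one straight row 75 mm apart; the letter of its name does not tell its place in the row. The strip is a fixed grey board 74 mm wide, 402 mm long along the row, 8 mm thick; its edges run parallel to the row, and it may lie somewhat turned.
- mark_b: Another such mark, the same as mark_a; origin at its centre on the strip's top face.
- mark_c: Another such mark, the same as mark_a; origin at its centre on the strip's top face.
- mark_d: Another such mark, the same as mark_a; origin at its centre on the strip's top face.
- white_tile: Fixed white square tile, 40 x 40 mm and 10 mm thick, on the strip, in line with the marks at one end of the row (62 mm from the nearest mark's centre); it shows the pale end. A black tile of the same size stands at the other end. Origin at the centre of its underside.
Mind the look-alikes: they are no part of the job. Leave any blue, pink or yellow look-alike of the part that bears stone_dark_mid alone.

How it is judged (in metres and radians):
At the end, for the whole second after the job is handed in: Each green stone stands upright (within 0.1 rad) on the strip, its centre within 12 mm of a ring mark's centre, palest to darkest from the white tile to the black tile, released and at rest; the amber stone is within 20 mm of where it started ((horizontal distance between stone_pale_mid and mark_a below 0.012 m or horizontal distance between stone_pale_mid and mark_b below 0.012 m or horizontal distance between stone_pale_mid and mark_c below 0.012 m or horizontal distance between stone_pale_mid and mark_d below 0.012 m) and horizontal distance between stone_pale_mid and white_tile between 0.037 and 0.087 m and angle between each of stone_pale_mid, stone_light_mid, stone_deep_mid, stone_dark_mid's own z axis and vertical below 0.1 rad and height (world z) of each of stone_pale_mid, stone_light_mid, stone_deep_mid, stone_dark_mid below 0.031 m and linear speed of each of stone_pale, stone_light, stone_deep, stone_dark below 0.02 m/s and contact force between the fingers and stone_pale below 0.1 N and (horizontal distance between stone_light_mid and mark_a below 0.012 m or horizontal distance between stone_light_mid and mark_b below 0.012 m or horizontal distance between stone_light_mid and mark_c below 0.012 m or horizontal distance between stone_light_mid and mark_d below 0.012 m) and horizontal distance between stone_light_mid and white_tile between 0.112 and 0.162 m and contact force between the fingers and stone_light below 0.1 N and (horizontal distance between stone_deep_mid and mark_a below 0.012 m or horizontal distance between stone_deep_mid and mark_b below 0.012 m or horizontal distance between stone_deep_mid and mark_c below 0.012 m or horizontal distance between stone_deep_mid and mark_d below 0.012 m) and horizontal distance between stone_deep_mid and white_tile between 0.187 and 0.237 m and contact force between the fingers and stone_deep below 0.1 N and (horizontal distance between stone_dark_mid and mark_a below 0.012 m or horizontal distance between stone_dark_mid and mark_b below 0.012 m or horizontal distance between stone_dark_mid and mark_c below 0.012 m or horizontal distance between stone_dark_mid and mark_d below 0.012 m) and horizontal distance between stone_dark_mid and white_tile between 0.262 and 0.312 m and contact force between the fingers and stone_dark below 0.1 N and distance of stone_amber_mid from where it was at the start of the episode below 0.02 m); the robot touches nothing.
It fails at once if the amber stone is shifted by more than 20 mm (distance of stone_amber_mid from where it was at the start of the episode above 0.02 m).
It fails at once if a stone is knocked over (tilted beyond 45 degrees) (angle between any of stone_pale_mid, stone_light_mid, stone_deep_mid, stone_dark_mid, stone_amber_mid's own z axis and vertical above 0.785 rad).
It fails at once if a green stone is dropped from more than about 50 mm (loose in the air) ((height (world z) of stone_pale_mid above 0.078 m and contact force between stone_pale and anything else below 0.01 N) or (height (world z) of stone_light_mid above 0.078 m and contact force between stone_light and anything else below 0.01 N) or (height (world z) of stone_deep_mid above 0.078 m and contact force between stone_deep and anything else below 0.01 N) or (height (world z) of stone_dark_mid above 0.078 m and contact force between stone_dark and anything else below 0.01 N)).
It also fails if it takes over 86 s, if anything falls off the work surface, if the arm or the gripper's body presses on something with over 40 N, if the wrist force passes 120 N, or if a joint passes its speed limit or range.

## Working session

There is one attempt and no reset: what is moved stays moved. The work goes in short steps, Python scripts to look and compute and a tool call to move; the robot and the scene stay as the last step left them, time stands still between calls to the robot, and variables do not carry over. Pictures are saved under pics/ and viewed, at most 14 in all, crops included, and the job is handed in when it is done.

Besides the shell and the picture viewer there is one more tool, called after ">>>" as name(argument=value, ...), one argument or row to a line, values as JSON. arm_command: Moves the arm, as the interface text tells. Its arguments: {"type":"object","properties":{"turn":{"type":"array"},"xyz":{"type":"array"},"claw":{"type":"array"},"squeeze":{"type":"number"}},"required":["turn","xyz","claw"]}

```bash
mkdir -p pics; cat > h.py <<'E'
import numpy as np, cv2
from rig import env, imaging
def cam(n):
    c=imaging.camera_info(n); K=np.array(c["camera_matrix"]); R=cv2.Rodrigues(np.array(c["rvec"],float))[0]; t=np.array(c["tvec"],float).ravel()
    return K,R,t
def ray(n,uv,z,c=None):
    K,R,t=c or cam(n); d=R.T@np.linalg.solve(K,[uv[0],uv[1],1]); o=-R.T@t
    return o+d*(z-o[2])/d[2]
def dep(n,uv,D,c=None):
    K,R,t=c or cam(n); z=D[int(uv[1]),int(uv[0])]
    return R.T@(z*np.linalg.solve(K,[uv[0],uv[1],1])-t)
E
python3 - <<'E'
from h import *
s=env.observe(); print(s["time_s"],s["position"],np.round(s["tool_rot"],3))
for n in["top","scene"]:
    p,d=imaging.get_image(n); cv2.imwrite(f"pics/{n}0.png",p); np.save(f"{n}0.npy",d)
    K,R,t=cam(n); print(n,K[0,0],-R.T@t,R[2])
K,R,t=cam("wrist");print(-R.T@t,R)
E
```

```text
0.0 [ 0.13008634 -0.5340983   0.23067576] [[ 0.972  0.237 -0.   ]
 [ 0.237 -0.972  0.002]
 [ 0.    -0.001 -1.   ]]
top 620.2248875830505 [ 0.37572814 -0.00860621  1.26501298] [ 0.11738497  0.01256096 -0.99300704]
scene 503.96204365939144 [ 1.17903472 -0.44732611  0.54440327] [-0.7003712   0.47809955 -0.53000094]
[ 0.19664117 -0.51843884  0.37217593] [[ 2.36675257e-01 -9.71588519e-01 -7.56649734e-04]
 [-9.36690263e-01 -2.28380887e-01  2.65430824e-01]
 [-2.58062345e-01 -6.21121621e-02 -9.64129610e-01]]
```

View pics/top0.png

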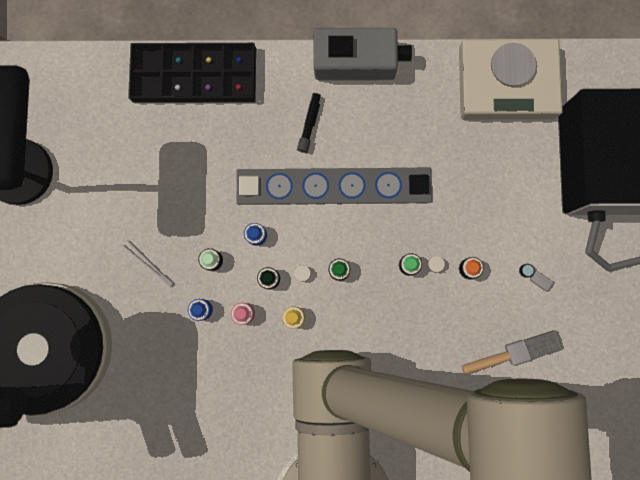

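View pics/scene0.png

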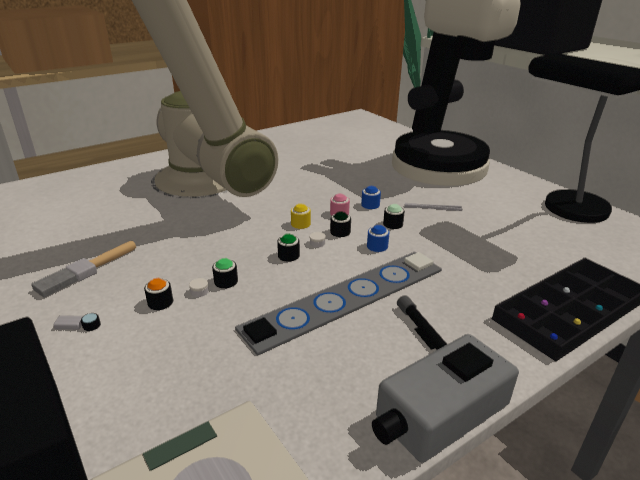

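The top view shows the strip with the white tile at (249,186) and the black tile at (419,184). The rings are at about (279,186), (315,185), (352,185) and (388,184). The stones are pale (209,258), dark (268,277), deep (340,268), light (411,264) and amber (472,267). The scene view agrees. Next: an enlarged crop with depth.

```bash
python3 - <<'E'
from h import *
p=cv2.imread("pics/top0.png"); c=p[160:330,190:490]
cv2.imwrite("pics/topcrop.png",cv2.resize(c[:, :200],None,fx=4,fy=3.5,interpolation=cv2.INTER_CUBIC)[:600])
cv2.imwrite("pics/topcrop.png",cv2.resize(p[165:325,185:440][:, :],None,fx=3.1,fy=3.1,interpolation=cv2.INTER_CUBIC))
D=np.load("top0.npy");C=cam("top")
for n,uv in dict(pale=(209,258),dark=(268,277),deep=(340,268),light=(411,264),amber=(472,267),m1=(279,186),m4=(388,184.5),wt=(249,186),bt=(419,184),disc1=(302,273),disc2=(437,264),blue=(255,233),blue2=(200,309),pink=(242,313),yel=(293,317)).items():
    print(n,np.round(dep("top",uv,D,C),4))
E
```

```text
pale [0.4763 0.2507 0.0474]
dark [0.439  0.1334 0.0485]
deep [ 0.4571 -0.0079  0.0455]
light [ 0.4654 -0.1477  0.0439]
amber [ 0.4595 -0.2669  0.0462]
m1 [0.6282 0.1179 0.0106]
m4 [ 0.6311 -0.1062  0.0118]
wt [0.627  0.1789 0.0166]
bt [ 0.6322 -0.1698  0.0116]
disc1 [0.4485 0.0683 0.0218]
disc2 [ 0.4675 -0.203   0.0166]
blue [0.5268 0.1613 0.042 ]
blue2 [0.3763 0.2655 0.0484]
pink [0.3688 0.1831 0.0485]
yel [0.3613 0.0837 0.0458]
```

View pics/topcrop.png

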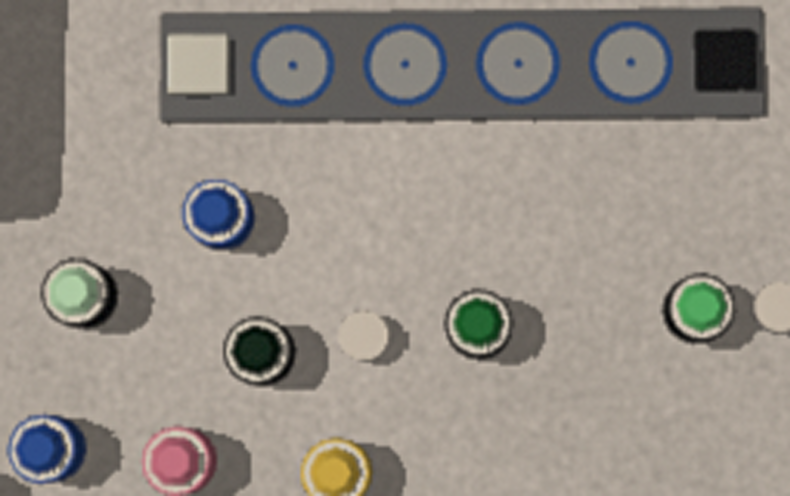

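```bash
python3 - <<'E'
from h import *
C=cam("top")
f=lambda x,y:((x+.5)/3.1-.5+185,(y+.5)/3.1-.5+165)
for n,x,y,z in [("m1",292,65,.008),("m2",404.5,64,.008),("m3",518,63,.008),("m4",630.5,62,.008),("pale",76,291.5,.036),("dark",258,349,.036),("deep",478,322.5,.036),("light",701,306,.036)]:
    print(n,np.round(ray("top",f(x,y),z,C),4))
C=cam("scene"); D=np.load("scene0.npy")
for n,uv,z in [("m1",(395,273.5),.008),("m4",(292.5,318),.008),("pale",(394.5,213),.036),("dark",(341,219),.036),("deep",(289,241),.036),("light",(225,267),.036)]:
    print("scene",n,np.round(ray("scene",uv,z,C),4),np.round(dep("scene",uv,D,C),4))
E
```

```text
m1 [0.6295 0.1185 0.008 ]
m2 [0.6302 0.0436 0.008 ]
m3 [ 0.6309 -0.0319  0.008 ]
m4 [ 0.6316 -0.1066  0.008 ]
pale [0.4759 0.2527 0.036 ]
dark [0.4392 0.1351 0.036 ]
deep [ 0.4564 -0.0056  0.036 ]
light [ 0.4672 -0.1482  0.036 ]
scene m1 [0.6291 0.1167 0.008 ] [0.6299 0.1159 0.0088]
scene m4 [ 0.6305 -0.1102  0.008 ] [ 0.6323 -0.1113  0.0097]
scene pale [0.4871 0.2409 0.036 ] [0.49   0.238  0.0381]
scene dark [0.4443 0.1293 0.036 ] [0.4516 0.1236 0.041 ]
scene deep [ 0.459  -0.0089  0.036 ] [ 0.4663 -0.0133  0.0411]
scene light [ 0.4714 -0.1523  0.036 ] [ 0.4809 -0.1563  0.0428]
```

>>> arm_command(
  turn=[
    [0, 0, -1],
    [0, 0, -1],
    [0, 0, -1],
    [0, 0, -1],
    [0, 0, -1],
    [0, 0, -1],
    [0, 0, -1],
    [0, 0, -1],
    [0, 0, -1],
    [0, 0, -1],
    [0, 0, -1],
    [0, 0, -1],
  ],
  xyz=[
    [0, 0, 0],
    [0, 0, 0],
    [0, 0, 0],
    [0, 0, 0],
    [0, 0, 0],
    [0, 0, 0],
    [0, 0, 0],
    [0, 0, 0],
    [0, 0, 0],
    [0, 0, 0],
    [0, 0, 0],
    [0, 0, 0],
  ],
  claw=[85, 85, 85, 85, 85, 85, 85, 85, 85, 85, 85, 85],
  squeeze=40,
)

```text
time_s: 1.3
position: [0.1301, -0.5342, 0.231]
tool_rot: [[0.277, 0.961, -0.0], [0.961, -0.277, 0.001], [0.001, -0.0, -1.0]]
ft_force: [1.0, 0.4, 0.0]
grip_width: 0.0849
gripper_force: 0.0
```

Image positions and strip direction (yaw 90.5°) are settled. Next I go above the light stone.

>>> arm_command(
  turn=[
    [0, 0, -1],
    [0, 0, -1],
    [0, 0, -1],
    [0, 0, -0.32],
    [0, 0, 0],
    [0, 0, 0],
    [0, 0, 0],
    [0, 0, 0],
    [0, 0, 0],
    [0, 0, 0],
    [0, 0, 0],
    [0, 0, 0],
  ],
  xyz=[
    [0, 0, 0],
    [0, 0, 0],
    [0, 0, 0],
    [0, 0, 0],
    [0.64, 0.57, 0],
    [0.64, 0.57, 0],
    [0.64, 0.57, 0],
    [0.64, 0.57, 0],
    [0.64, 0.57, 0],
    [0.64, 0.57, 0],
    [0.64, 0.57, 0],
    [0.64, 0.57, 0],
  ],
  claw=[85, 85, 85, 85, 85, 85, 85, 85, 85, 85, 85, 85],
)

```text
time_s: 2.5
position: [0.3577, -0.2757, 0.2313]
tool_rot: [[-0.003, 1.0, 0.0], [1.0, 0.003, 0.0], [0.0, 0.0, -1.0]]
ft_force: [0.6, -0.7, 0.8]
grip_width: 0.0851
gripper_force: 0.0
```

>>> arm_command(
  turn=[
    [0, 0, 0],
    [0, 0, 0],
    [0, 0, 0],
    [0, 0, 0],
    [0, 0, 0],
    [0, 0, 0],
  ],
  xyz=[
    [0.64, 0.57, 0.2],
    [0.64, 0.57, 0.3],
    [0.64, 0.57, 0.3],
    [0.62, 0.53, 0.2],
    [0, 0, 0],
    [0, 0, 0],
  ],
  claw=[85, 85, 85, 85, 85, 85],
)

```text
time_s: 3.1
position: [0.4683, -0.1492, 0.181]
tool_rot: [[-0.006, 1.0, -0.001], [1.0, 0.006, 0.0], [0.0, -0.001, -1.0]]
ft_force: [-0.3, -0.3, -0.4]
grip_width: 0.0848
gripper_force: 0.0
```

```bash
python3 - <<'E'
from h import *
s=env.observe(); C=cam("wrist"); print(s["time_s"],s["position"],np.round(s["tool_rot"],4)); 
p,d=imaging.get_image("wrist"); cv2.imwrite("pics/w1.png",p); np.save("w1.npy",d)
import pickle; pickle.dump(C,open("w1.pkl","wb"))
K,R,t=C
for q in [(.4672,-.1482,.036)]:
    x=K@(R@np.array(q)+t); print(x[:2]/x[2])
E
```

```text
3.1 [ 0.46830659 -0.1492153   0.18104968] [[-5.9e-03  1.0e+00 -8.0e-04]
 [ 1.0e+00  5.9e-03  1.0e-04]
 [ 1.0e-04 -8.0e-04 -1.0e+00]]
[319.50880832 223.55051939]
```

View pics/w1.png

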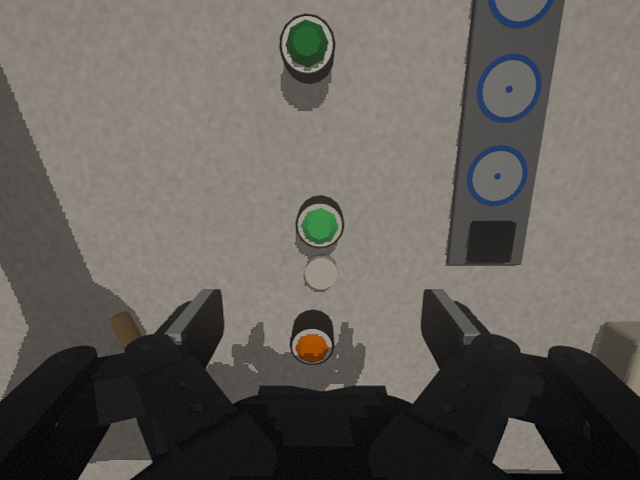

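The light stone's rim is centred at (320,225), against a predicted (319.5,223.5), so the calibration holds within 1 mm. The m4 dot is at (497,176) and m3 at (509,89). Descend and grasp.

>>> arm_command(
  turn=[
    [0, 0, 0],
    [0, 0, 0],
    [0, 0, 0],
    [0, 0, 0],
    [0, 0, 0],
    [0, 0, 0],
    [0, 0, 0],
    [0, 0, 0],
    [0, 0, 0],
    [0, 0, 0],
    [0, 0, 0],
    [0, 0, 0],
  ],
  xyz=[
    [0, -0.02, 0.6],
    [0, 0, 0.7],
    [0, 0, 0.7],
    [0, 0, 0.6],
    [0, 0, 0.4],
    [0, 0, 0.3],
    [0, 0, 0.2],
    [0, 0, 0],
    [0, 0, 0],
    [0, 0, 0],
    [0, 0, 0],
    [0, 0, 0],
  ],
  claw=[85, 85, 85, 85, 85, 85, 85, 85, 40, 40, 40, 40],
  squeeze=40,
)

```text
time_s: 4.35
position: [0.4675, -0.15, 0.0073]
tool_rot: [[-0.005, 1.0, 0.001], [1.0, 0.005, -0.001], [-0.001, 0.001, -1.0]]
ft_force: [-1.9, 0.3, 6.6]
grip_width: 0.043
gripper_force: 40.2
```

>>> arm_command(
  turn=[
    [0, 0, 0],
    [0, 0, 0],
    [0, 0, 0],
    [0, 0, 0],
  ],
  xyz=[
    [0, 0, 0],
    [0, 0, 0],
    [0, 0, 0],
    [0, 0, 0],
  ],
  claw=[40, 40, 40, 40],
)

```text
time_s: 4.75
position: [0.4675, -0.15, 0.0073]
tool_rot: [[-0.005, 1.0, 0.001], [1.0, 0.005, -0.001], [-0.001, 0.001, -1.0]]
ft_force: [-1.9, 0.3, 6.8]
grip_width: 0.0429
gripper_force: 40.2
```

```bash
python3 - <<'E'
from h import *
import pickle
C=pickle.load(open("w1.pkl","rb"))
for n,uv,z in [("light",(320,225),.036),("deep",(307.5,44),.036),("m4",(497,176),.008),("m3",(509,89),.008)]: print(n,np.round(ray("",uv,z,C),4))
E
```

```text
light [ 0.4676 -0.1495  0.036 ]
deep [ 0.4574 -0.007   0.036 ]
m4 [ 0.6317 -0.1083  0.008 ]
m3 [ 0.6313 -0.0337  0.008 ]
```

>>> arm_command(
  turn=[
    [0, 0, 0],
    [0, 0, 0],
    [0, 0, 0],
    [0, 0, 0],
    [0, 0, 0],
    [0, 0, 0],
    [0, 0, 0],
    [0, 0, 0],
    [0, 0, 0],
    [0, 0, 0],
    [0, 0, 0],
    [0, 0, 0],
  ],
  xyz=[
    [0, 0, -0.2],
    [0, 0, -0.5],
    [0, 0, -0.7],
    [0.2, 0.18, -0.6],
    [0.5, 0.4, 0],
    [0.6, 0.5, 0],
    [0.65, 0.55, 0],
    [0.6, 0.55, 0],
    [0.6, 0.5, 0],
    [0.45, 0.4, 0],
    [0.22, 0.2, 0],
    [0, 0, 0],
  ],
  claw=[40, 40, 40, 40, 40, 40, 40, 40, 40, 40, 40, 40],
)

```text
time_s: 5.95
position: [0.6309, 0.0437, 0.1067]
tool_rot: [[-0.007, 1.0, 0.001], [1.0, 0.007, 0.0], [0.0, 0.001, -1.0]]
ft_force: [0.1, 0.2, -1.4]
grip_width: 0.0428
gripper_force: 40.9
```

>>> arm_command(
  turn=[
    [0, 0, 0],
    [0, 0, 0],
    [0, 0, 0],
    [0, 0, 0],
    [0, 0, 0],
    [0, 0, 0],
    [0, 0, 0],
    [0, 0, 0],
    [0, 0, 0],
    [0, 0, 0],
    [0, 0, 0],
    [0, 0, 0],
  ],
  xyz=[
    [-0.02, 0, 0.3],
    [0, 0, 0.5],
    [0, 0, 0.5],
    [0, 0, 0.3],
    [0, 0, 0.15],
    [0, 0, 0.07],
    [0, 0, 0],
    [0, 0, 0],
    [0, 0, 0],
    [0, 0, 0],
    [0, 0, 0],
    [0, 0, 0],
  ],
  claw=[40, 40, 40, 40, 40, 40, 40, 40, 85, 85, 85, 85],
)

```text
time_s: 7.15
position: [0.6303, 0.0411, 0.0155]
tool_rot: [[-0.005, 1.0, 0.0], [1.0, 0.005, -0.0], [-0.0, 0.0, -1.0]]
ft_force: [0.3, -0.9, -0.6]
grip_width: 0.0849
gripper_force: 0.0
```

>>> arm_command(
  turn=[
    [0, 0, 0],
    [0, 0, 0],
    [0, 0, 0],
    [0, 0, 0],
    [0, 0, 0],
    [0, 0, 0],
    [0, 0, 0],
    [0, 0, 0],
    [0, 0, 0],
    [0, 0, 0],
    [0, 0, 0],
  ],
  xyz=[
    [0, 0, -0.3],
    [0, 0, -0.6],
    [0, 0, -0.7],
    [-0.1, -0.4, -0.4],
    [-0.2, -0.7, 0],
    [-0.2, -0.8, 0],
    [-0.2, -0.8, 0],
    [-0.15, -0.6, 0],
    [-0.08, -0.17, 0],
    [0, 0, 0],
    [0, 0, 0],
  ],
  claw=[85, 85, 85, 85, 85, 85, 85, 85, 85, 85, 85],
)

```text
time_s: 8.25
position: [0.4582, -0.0064, 0.1156]
tool_rot: [[-0.005, 1.0, 0.001], [1.0, 0.005, -0.0], [-0.0, 0.001, -1.0]]
ft_force: [0.3, 0.0, -0.2]
grip_width: 0.0849
gripper_force: 0.0
```

```bash
python3 - <<'E'
from h import *
s=env.observe(); C=cam("wrist"); print(s["time_s"],s["position"])
p,d=imaging.get_image("wrist"); cv2.imwrite("pics/w2.png",p)
K,R,t=C
for q in [(.457,-.0065,.036),(.6304,.042,.044),(.6311,-.033,.008),(.4392,.1351,.036)]:
    x=K@(R@np.array(q)+t); print(x[:2]/x[2])
import pickle; pickle.dump(C,open("w2.pkl","wb"))
E
```

```text
8.25 [ 0.45820957 -0.00640513  0.11557712]
[318.2482926  246.33438342]
[593.15144397 177.63683237]
[537.67508143 268.94653636]
[287.91983069  11.9147903 ]
```

View pics/w2.png

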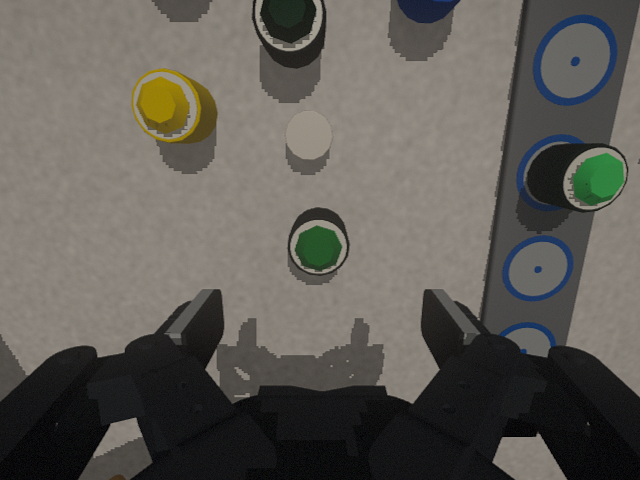

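The deep stone's rim is at (318,246) and the m3 dot at (538,269), both as predicted. The light stone stands on mark 2, with its face at (596,177). Grasp the deep stone.

>>> arm_command(
  turn=[
    [0, 0, 0],
    [0, 0, 0],
    [0, 0, 0],
    [0, 0, 0],
    [0, 0, 0],
    [0, 0, 0],
    [0, 0, 0],
    [0, 0, 0],
    [0, 0, 0],
    [0, 0, 0],
    [0, 0, 0],
    [0, 0, 0],
  ],
  xyz=[
    [0, -0.02, 0.4],
    [0, 0, 0.6],
    [0, 0, 0.6],
    [0, 0, 0.35],
    [0, 0, 0.2],
    [0, 0, 0],
    [0, 0, 0],
    [0, 0, 0],
    [0, 0, 0],
    [0, 0, 0],
    [0, 0, 0],
    [0, 0, 0],
  ],
  claw=[85, 85, 85, 85, 85, 85, 40, 40, 40, 40, 40, 40],
)

```text
time_s: 9.5
position: [0.4565, -0.0063, 0.0088]
tool_rot: [[-0.005, 1.0, 0.002], [1.0, 0.005, -0.0], [-0.0, 0.002, -1.0]]
ft_force: [-2.3, 0.3, 6.6]
grip_width: 0.0429
gripper_force: 39.9
```

>>> arm_command(
  turn=[
    [0, 0, 0],
    [0, 0, 0],
    [0, 0, 0],
    [0, 0, 0],
    [0, 0, 0],
    [0, 0, 0],
    [0, 0, 0],
    [0, 0, 0],
    [0, 0, 0],
    [0, 0, 0],
    [0, 0, 0],
  ],
  xyz=[
    [0, 0, -0.2],
    [0, 0, -0.5],
    [0, 0, -0.7],
    [0, 0.2, -0.6],
    [-0.1, 0.5, 0],
    [-0.1, 0.7, 0],
    [-0.1, 0.75, 0],
    [-0.1, 0.7, 0],
    [-0.1, 0.4, 0],
    [-0.05, 0.24, 0],
    [0, 0, 0],
  ],
  claw=[40, 40, 40, 40, 40, 40, 40, 40, 40, 40, 40],
)

```text
time_s: 10.6
position: [0.6314, -0.0332, 0.1081]
tool_rot: [[-0.005, 1.0, 0.001], [1.0, 0.005, -0.0], [-0.0, 0.001, -1.0]]
ft_force: [-0.8, 0.9, -1.3]
grip_width: 0.0425
gripper_force: 41.1
```

>>> arm_command(
  turn=[
    [0, 0, 0],
    [0, 0, 0],
    [0, 0, 0],
    [0, 0, 0],
    [0, 0, 0],
    [0, 0, 0],
    [0, 0, 0],
    [0, 0, 0],
    [0, 0, 0],
    [0, 0, 0],
    [0, 0, 0],
    [0, 0, 0],
  ],
  xyz=[
    [0, 0, 0.3],
    [0, 0, 0.5],
    [0, 0, 0.5],
    [0, 0, 0.3],
    [0, 0, 0.15],
    [0, 0, 0.07],
    [0, 0, 0],
    [0, 0, 0],
    [0, 0, 0],
    [0, 0, 0],
    [0, 0, 0],
    [0, 0, 0],
  ],
  claw=[40, 40, 40, 40, 40, 40, 40, 40, 85, 85, 85, 85],
)

```text
time_s: 11.8
position: [0.6307, -0.0329, 0.017]
tool_rot: [[-0.005, 1.0, 0.0], [1.0, 0.005, -0.0], [-0.0, 0.0, -1.0]]
ft_force: [0.2, -0.5, 0.4]
grip_width: 0.0848
gripper_force: 0.0
```

>>> arm_command(
  turn=[
    [0, 0, 0],
    [0, 0, 0],
    [0, 0, 0],
    [0, 0, 0],
    [0, 0, 0],
    [0, 0, 0],
    [0, 0, 0],
    [0, 0, 0],
    [0, 0, 0],
    [0, 0, 0],
    [0, 0, 0],
    [0, 0, 0],
  ],
  xyz=[
    [0, 0, -0.3],
    [0, 0, -0.6],
    [0, 0, -0.7],
    [0.1, -0.2, -0.4],
    [0.5, -0.6, 0],
    [0.6, -0.7, 0],
    [0.7, -0.7, 0],
    [0.7, -0.7, 0],
    [0.6, -0.6, 0],
    [0.18, -0.32, 0],
    [0, 0, 0],
    [0, 0, 0],
  ],
  claw=[85, 85, 85, 85, 85, 85, 85, 85, 85, 85, 85, 85],
)

```text
time_s: 13.0
position: [0.4395, 0.135, 0.1172]
tool_rot: [[-0.005, 1.0, 0.001], [1.0, 0.005, -0.0], [-0.0, 0.001, -1.0]]
ft_force: [0.2, -0.3, 0.6]
grip_width: 0.0851
gripper_force: 0.0
```

```bash
python3 - <<'E'
from h import *
s=env.observe(); C=cam("wrist"); print(s["time_s"],s["position"])
p,d=imaging.get_image("wrist"); cv2.imwrite("pics/w3.png",p)
K,R,t=C
for q in [(.4392,.1351,.036),(.4759,.2527,.036),(.6297,.117,.008)]:
    x=K@(R@np.array(q)+t); print(x[:2]/x[2])
import pickle; pickle.dump(C,open("w3.pkl","wb"))
E
```

```text
13.0 [0.43948534 0.13503273 0.11716978]
[319.64032062 245.48308423]
[381.24882688  58.81788147]
[560.2024862  258.35925142]
```

View pics/w3.png

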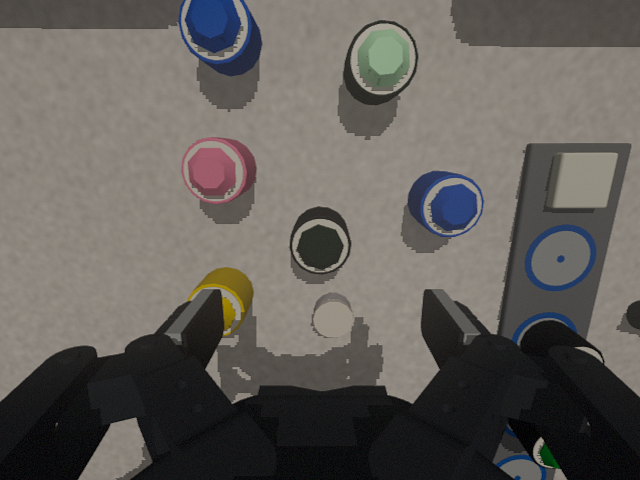

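The dark stone's rim is at (320,244), pale at (382,58) and the m1 dot at (560,259), all as predicted. Grasp the dark stone with a narrower opening because the neighbours are close.

>>> arm_command(
  turn=[
    [0, 0, 0],
    [0, 0, 0],
    [0, 0, 0],
    [0, 0, 0],
    [0, 0, 0],
    [0, 0, 0],
    [0, 0, 0],
    [0, 0, 0],
    [0, 0, 0],
    [0, 0, 0],
    [0, 0, 0],
    [0, 0, 0],
  ],
  xyz=[
    [0, 0, 0.2],
    [0, 0, 0.5],
    [0, 0, 0.6],
    [0, 0, 0.5],
    [0, 0, 0.25],
    [0, 0, 0.13],
    [0, 0, 0],
    [0, 0, 0],
    [0, 0, 0],
    [0, 0, 0],
    [0, 0, 0],
    [0, 0, 0],
  ],
  claw=[72, 72, 72, 72, 72, 72, 72, 40, 40, 40, 40, 40],
)

```text
time_s: 14.25
position: [0.4393, 0.1351, 0.0087]
tool_rot: [[-0.005, 1.0, 0.002], [1.0, 0.005, -0.0], [-0.0, 0.002, -1.0]]
ft_force: [-0.6, -1.0, 6.6]
grip_width: 0.0428
gripper_force: 40.8
```

>>> arm_command(
  turn=[
    [0, 0, 0],
    [0, 0, 0],
    [0, 0, 0],
    [0, 0, 0],
    [0, 0, 0],
    [0, 0, 0],
    [0, 0, 0],
    [0, 0, 0],
    [0, 0, 0],
    [0, 0, 0],
    [0, 0, 0],
    [0, 0, 0],
  ],
  xyz=[
    [0, 0, -0.2],
    [0, 0, -0.5],
    [0, 0, -0.7],
    [-0.3, 0.2, -0.6],
    [-0.6, 0.5, 0],
    [-0.7, 0.6, 0],
    [-0.75, 0.6, 0],
    [-0.75, 0.6, 0],
    [-0.75, 0.6, 0],
    [-0.6, 0.45, 0],
    [-0.42, 0.27, 0],
    [0, 0, 0],
  ],
  claw=[40, 40, 40, 40, 40, 40, 40, 40, 40, 40, 40, 40],
)

```text
time_s: 15.45
position: [0.632, -0.1102, 0.108]
tool_rot: [[-0.002, 1.0, 0.001], [1.0, 0.002, -0.001], [-0.001, 0.001, -1.0]]
ft_force: [0.1, -0.0, -0.3]
grip_width: 0.0428
gripper_force: 41.0
```

>>> arm_command(
  turn=[
    [0, 0, 0],
    [0, 0, 0],
    [0, 0, 0],
    [0, 0, 0],
    [0, 0, 0],
    [0, 0, 0],
    [0, 0, 0],
    [0, 0, 0],
    [0, 0, 0],
    [0, 0, 0],
    [0, 0, 0],
    [0, 0, 0],
  ],
  xyz=[
    [0.01, 0, 0.3],
    [0, 0, 0.5],
    [0, 0, 0.5],
    [0, 0, 0.3],
    [0, 0, 0.15],
    [0, 0, 0.07],
    [0, 0, 0],
    [0, 0, 0],
    [0, 0, 0],
    [0, 0, 0],
    [0, 0, 0],
    [0, 0, 0],
  ],
  claw=[40, 40, 40, 40, 40, 40, 40, 40, 85, 85, 85, 85],
)

```text
time_s: 16.65
position: [0.6311, -0.107, 0.017]
tool_rot: [[-0.005, 1.0, 0.0], [1.0, 0.005, -0.0], [-0.0, 0.0, -1.0]]
ft_force: [0.2, -0.8, 0.2]
grip_width: 0.0848
gripper_force: 0.0
```

>>> arm_command(
  turn=[
    [0, 0, 0],
    [0, 0, 0],
    [0, 0, 0],
    [0, 0, 0],
    [0, 0, 0],
    [0, 0, 0],
    [0, 0, 0],
    [0, 0, 0],
    [0, 0, 0],
    [0, 0, 0],
    [0, 0, 0],
    [0, 0, 0],
  ],
  xyz=[
    [0, 0, -0.4],
    [0, 0, -0.8],
    [0, 0, -0.8],
    [0.4, -0.2, 0],
    [0.8, -0.35, 0],
    [0.9, -0.4, 0],
    [0.9, -0.4, 0],
    [0.9, -0.4, 0],
    [0.9, -0.4, 0],
    [0.9, -0.4, 0],
    [0.9, -0.3, 0],
    [0.61, -0.22, 0],
  ],
  claw=[85, 85, 85, 85, 85, 85, 85, 85, 85, 85, 85, 85],
)

```text
time_s: 17.85
position: [0.4743, 0.2553, 0.1171]
tool_rot: [[-0.007, 1.0, 0.0], [1.0, 0.007, 0.0], [0.0, 0.0, -1.0]]
ft_force: [1.4, 0.3, -1.4]
grip_width: 0.0851
gripper_force: 0.0
```

>>> arm_command(
  turn=[
    [0, 0, 0],
    [0, 0, 0],
  ],
  xyz=[
    [0, 0, 0],
    [0, 0, 0],
  ],
  claw=[75, 75],
)

```text
time_s: 18.05
position: [0.4755, 0.2532, 0.1169]
tool_rot: [[-0.006, 1.0, 0.0], [1.0, 0.006, -0.0], [-0.0, 0.0, -1.0]]
ft_force: [0.3, -0.7, 0.5]
grip_width: 0.0745
gripper_force: 0.0
```

```bash
python3 - <<'E'
from h import *
s=env.observe(); C=cam("wrist"); print(s["time_s"],s["position"])
p,d=imaging.get_image("wrist"); cv2.imwrite("pics/w4.png",p)
K,R,t=C
for q in [(.4759,.2527,.036)]:
    x=K@(R@np.array(q)+t); print(x[:2]/x[2])
E
```

```text
18.05 [0.47554891 0.25323699 0.11692219]
[320.65916438 246.39379278]
```

View pics/w4.png

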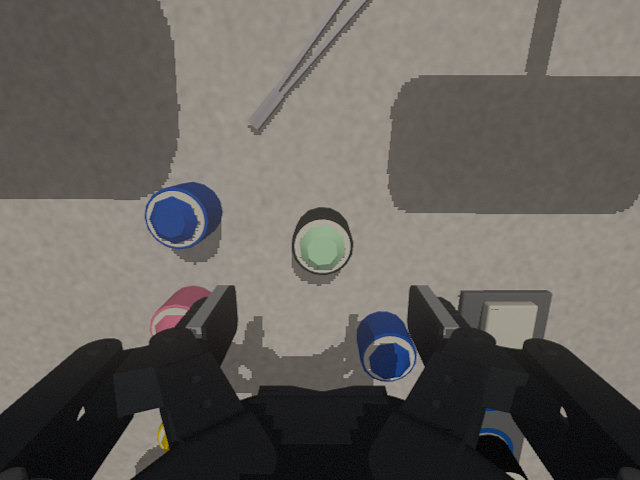

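The pale stone's rim is at (322,245), within 1 mm of predicted. Grasp it.

>>> arm_command(
  turn=[
    [0, 0, 0],
    [0, 0, 0],
    [0, 0, 0],
    [0, 0, 0],
    [0, 0, 0],
    [0, 0, 0],
    [0, 0, 0],
    [0, 0, 0],
    [0, 0, 0],
    [0, 0, 0],
    [0, 0, 0],
    [0, 0, 0],
  ],
  xyz=[
    [0, 0.02, 0.2],
    [0, 0, 0.5],
    [0, 0, 0.6],
    [0, 0, 0.5],
    [0, 0, 0.25],
    [0, 0, 0.13],
    [0, 0, 0],
    [0, 0, 0],
    [0, 0, 0],
    [0, 0, 0],
    [0, 0, 0],
    [0, 0, 0],
  ],
  claw=[75, 75, 75, 75, 75, 75, 75, 40, 40, 40, 40, 40],
)

```text
time_s: 19.3
position: [0.4772, 0.253, 0.009]
tool_rot: [[-0.005, 1.0, 0.002], [1.0, 0.005, 0.0], [0.0, 0.002, -1.0]]
ft_force: [-1.6, -0.4, 5.8]
grip_width: 0.0427
gripper_force: 40.8
```

>>> arm_command(
  turn=[
    [0, 0, 0],
    [0, 0, 0],
    [0, 0, 0],
    [0, 0, 0],
    [0, 0, 0],
    [0, 0, 0],
    [0, 0, 0],
    [0, 0, 0],
    [0, 0, 0],
    [0, 0, 0],
    [0, 0, 0],
    [0, 0, 0],
  ],
  xyz=[
    [0, 0, -0.2],
    [0, 0, -0.5],
    [0, 0, -0.7],
    [0, 0, -0.6],
    [-0.3, 0.3, 0],
    [-0.5, 0.6, 0],
    [-0.6, 0.7, 0],
    [-0.6, 0.7, 0],
    [-0.5, 0.5, 0],
    [-0.22, 0.24, 0],
    [0, 0, 0],
    [0, 0, 0],
  ],
  claw=[40, 40, 40, 40, 40, 40, 40, 40, 40, 40, 40, 40],
)

```text
time_s: 20.5
position: [0.6289, 0.1178, 0.1081]
tool_rot: [[-0.005, 1.0, -0.0], [1.0, 0.005, 0.0], [0.0, -0.0, -1.0]]
ft_force: [0.3, 0.5, -1.2]
grip_width: 0.0425
gripper_force: 40.9
```

>>> arm_command(
  turn=[
    [0, 0, 0],
    [0, 0, 0],
    [0, 0, 0],
    [0, 0, 0],
    [0, 0, 0],
    [0, 0, 0],
    [0, 0, 0],
    [0, 0, 0],
    [0, 0, 0],
    [0, 0, 0],
    [0, 0, 0],
    [0, 0, 0],
  ],
  xyz=[
    [0, 0.02, 0.3],
    [0, 0, 0.5],
    [0, 0, 0.5],
    [0, 0, 0.3],
    [0, 0, 0.15],
    [0, 0, 0.07],
    [0, 0, 0],
    [0, 0, 0],
    [0, 0, 0],
    [0, 0, 0],
    [0, 0, 0],
    [0, 0, 0],
  ],
  claw=[40, 40, 40, 40, 40, 40, 40, 40, 85, 85, 85, 85],
)

```text
time_s: 21.7
position: [0.6304, 0.1176, 0.017]
tool_rot: [[-0.005, 1.0, 0.0], [1.0, 0.005, -0.0], [-0.0, 0.0, -1.0]]
ft_force: [-0.1, -0.1, 0.1]
grip_width: 0.0845
gripper_force: 0.0
```

>>> arm_command(
  turn=[
    [0, 0, 0],
    [0, 0, 0],
    [0, 0, 0],
    [0, 0, 0],
    [0, 0, 0],
    [0, 0, 0],
    [0, 0, 0],
    [0, 0, 0],
    [0, 0, 0],
    [0, 0, 0],
    [0, 0, 0],
    [0, 0, 0],
  ],
  xyz=[
    [0, 0, -0.3],
    [0, 0, -0.7],
    [0, 0, -0.8],
    [0, 0, -0.8],
    [0, -0.6, -0.6],
    [0, -0.8, 0],
    [0, -0.8, 0],
    [0, -0.8, 0],
    [0, -0.8, 0],
    [0, -0.4, 0],
    [0, 0, 0],
    [0, 0, 0],
  ],
  claw=[85, 85, 85, 85, 85, 85, 85, 85, 85, 85, 85, 85],
)

```text
time_s: 22.9
position: [0.4211, 0.1165, 0.1773]
tool_rot: [[-0.005, 1.0, 0.002], [1.0, 0.005, 0.0], [0.0, 0.002, -1.0]]
ft_force: [-0.5, -0.2, -0.2]
grip_width: 0.0852
gripper_force: 0.0
```

```bash
python3 - <<'E'
from h import *
p,d=imaging.get_image("top"); cv2.imwrite("pics/top1.png",cv2.resize(p[160:300,230:490],None,fx=3,fy=3,interpolation=cv2.INTER_CUBIC))
C=cam("top"); K,R,t=C
for q in [(.6297,.1177,.036+.008),(.6304,.0425,.044),(.6311,-.0328,.044),(.6317,-.1075,.044)]:
    x=K@(R@np.array(q)+t); x=x[:2]/x[2]; print((x-[230,160]+.5)*3-.5)
E
```

```text
[143.42658481  66.91783234]
[255.87317334  65.89180132]
[368.62574694  64.86434852]
[480.63609228  63.98274625]
```

View pics/top1.png

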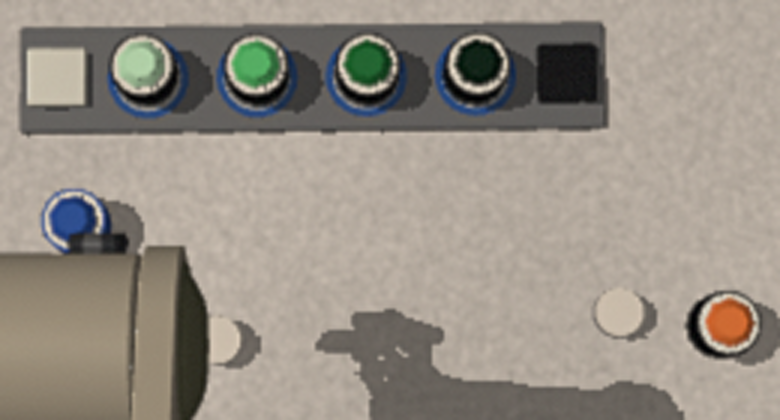

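All four stand upright on their marks, with faces at about (143,66), (256,66), (368,65) and (478,64), within about 2 mm of target. The amber stone is unmoved at (728,323). Handing in.

```bash
python3 -c "
from rig import env
print(env.close_job())"
```

```text
the job is handed in; nothing more can be done
None
```

The four green stones stand upright on their ring marks, palest by the white tile to darkest by the black tile, each within about 2 mm of centre in the last top view; the amber stone was not moved, and the job was handed in at about 23 s with no verdict returned.

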